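Clip a sprung hanger onto a leaning panel

ROBOT

A 7-joint arm with a two-finger parallel gripper is mounted at the origin on the work surface. World frame = base frame: x ahead of the robot, y to its left, z up, the work surface at z = 0. Lengths are in m, angles in rad, forces in N, time in s.
With the tool pointing down it reaches from about 0.425 to 1.025 m from the base axis. Payload 9.4 kg.
Tool frame: the origin (TCP) lies on the centre line of the jaws, within the pads' length; the fingertips stand 14 mm ahead of it and the grasp point (between the pads) lies 5 mm behind it; z points along the fingers, y is the line along which they close (so a half turn about z gives the same grasp; the last joint's range is limited). The gripper opens to 93 mm and grips with 3 to 60 N. Pads are 15 mm wide; open, the fingers measure 128 mm over their backs; the gripper's body (75 mm by 188 mm) begins 65 mm behind the grasp point.
Start: joints at [1.094, 0.599, -0.003, 1.599, 0.002, 0.943, -0.08], TCP at [0.282, -0.668, 0.233] pointing down, gripper open.
Joint ranges: [-2.57, 2.57], [-0.35, 1.97], [-1.29, 1.29], [0.11, 2.56], [-1.05, 4.19], [0.11, 1.86], [-2.63, 2.63]. Speed limits (rad/s): [2.22, 2.22, 3.01, 3.01, 3.14, 3.14, 3.14].

INTERFACE

Orientations are given as [roll, pitch, yaw] about the fixed x, y, z axes, in that order (R = Rz(yaw) Ry(pitch) Rx(roll)).
In Python, from bench import get_obs, snapshot, camera_info, close_job gives the robot as it stands.
- The arm moves only by the tool move_arm, never from a script. Its argument "steps" is a list that holds one entry, the list of rows, each a list of 7 numbers: the turn, a rotation vector about the world's x, y, z in degrees, then the shift along the world's x, y, z in m, then the opening, from 0 (shut) to 1 (fully open). In form: [[[rx, ry, rz, dx, dy, dz, grip], ...]]. A call has 1 to 12 rows; each row is the pose to reach, as a shift and turn from the pose commanded when the call began; what a row does not reach only later rows make up. A row lasts 1/10 s, in which the tool goes at most 50 mm and 8.59 degrees, less where a joint would pass 70% of its speed; a pose out of reach is approached as far as the arm can. A call with a gripper value outside its range is refused whole. The fingers move at their own pace and stop on an object; the grip force is fixed at half the most. Time passes only in rows, so rows that repeat a pose let the fingers close. It gives the time, the measured TCP pose, the force, the opening and the grip force at its end, in the units of the state.
- get_obs(): the state, without advancing time (a new reading comes with each control period).
- snapshot(name): name is "scene" or "top" or "wrist"; returns (picture, depth): 480x640x3 uint8, red, green, blue; 480x640 float32, m along the optical axis (not along the pixel's ray), 0 where there is no reading.
- camera_info(name): a dict with "vfov" (degrees; the focal length in pixels is half the picture's height over the tangent of half this angle, whatever the lens; pixels are square), "cx", "cy" (the principal point, pixels), "rvec" (rotation vector, rad) and "tvec" (3), from world to camera coordinates, as OpenCV has them. Camera axes: x right, y down, z forward; pixel columns grow to the right and rows downward; lengths in m; the calibration is good to about 2 mm. A picture is of the moment at which its call begins: read the wrist's pose just before it. camera_info takes no time and is no camera call; for the wrist camera it gives the pose at the moment of the call.
- close_job(): hands the job in; it is judged then, once.
The state is a dict: "t": time; "q": joint angles; "dq": joint speeds; "effort": joint torques, N m; "eef_pos": TCP position; "ee_rot": TCP orientation; "wrist_force": force on the tool from outside, world axes, zero at the start; "torque": the same for the moment, N m; "finger_gap": finger opening in m; "gripper_force": force on a finger pad.
Only numpy, scipy, OpenCV 4.12 (cv2) and the standard library are available. Lean on these libraries where they do the work, as an engineer would, in place of code of your own. Each camera call takes 0.05 s, during which the arm holds its last target. There are 200 camera calls.

TASK

The metal panel leaning in the rack is to be hung up for painting. Take the sprung hanger clip off its stand, squeeze it open and put it over the panel's upper edge, where its locating tooth must drop into the notch in that edge; press it fully home and let go, so that it grips the panel by itself. Do not disturb the parts bin, the spray can or the screwdriver.

Things in the scene. Friction and masses are not known exactly. Their poses are not given: they have to be found in the camera images.
- clip: Sprung steel clip like a big clothes peg, 100 g, same both ways round: two handle plates above a cross bar, two jaws below. Origin at the middle of the bar (12 mm along x, 48 along y, 8 high). z runs from jaws to handles (up at the start), x is the way the handles are squeezed and the jaws open, y runs along the bar. The bar's ends stick out past the jaws and rest on the stand.
- clip_grip (a point): Clip axes. Between the clip's handles, half-way up, 27 mm above the bar's middle. The plates are 22 mm wide along y and reach 4 to 46 mm above the bar's middle; at rest they splay to 41 mm overall at the top; squeezed to the stop they are parallel, 21 mm overall. That takes 5 to 8 N at first, 10 to 16 N at the stop; gripped with 25 N or more it stays at the stop, rigid.
- clip_seat (a point): Clip axes. Middle of the underside of the clip's bar. From here the locating tooth sticks down: 6 mm long, 8 mm along y, 6 mm along x. The jaws reach 30 mm below here; their tips (22 mm along y) are 1.5 mm apart at rest and 14 mm apart at the stop. Tooth on the plain panel edge: this point is 6 mm above the edge. Tooth in the notch: it comes down onto the edge.
- jaw_a (a joint): Opening of the jaw on the clip's +x side, rad: 0 at rest, 0.22 squeezed to the stop, about 0.04 when gripping the panel.
- jaw_b (a joint): The same for the jaw on the clip's -x side.
- stand: Small plywood stand, fixed, origin at the middle of its underside: base 80 mm by 100 mm (y), two upright rails whose tops are 46 mm high, on which the ends of the clip's bar rest; the clip lifts straight up out of it. Low lips (51 mm high) stand outside the bar's ends.
- edge_mid (a point): Point on the upper edge of the aluminium panel, mid-thickness, in the rack's mid-plane, 168 mm above the table. y runs along the level edge, z up along the panel (it leans 30 degrees from vertical, top towards the robot's side), x square to its faces. Fixed panel, 4 mm thick, 220 wide, 180 up the lean. The panel's own middle lies up to 30 mm from here either way along y.
- rack: Dark steel rack, fixed, holding the panel's lower 75 mm; origin on the table below edge_mid, base 170 x 180 mm. The panel was pushed in by hand, so where its middle is along y is not given. In the panel's middle the upper edge has its only notch, 14 mm wide, 9 mm deep: look or feel for it within 30 mm either side of edge_mid, sliding the tooth along the edge with light pressure.
- bin_mid (a point): Middle of a loose black open parts bin with bolts, 130 x 100 mm and 60 mm high. Not to be disturbed.
- can_mid (a point): Middle of a loose white spray can, 54 mm wide, 150 mm high, standing near the rack. Not to be disturbed.
- driver_grip (a point): Handle of a loose screwdriver lying on the table. Not to be disturbed.
Things that resemble listed ones, but are neither listed nor needed, are in the scene too. Of the things shaped like the clip, the steel one is meant. Leave any orange look-alike of the rack alone.

How it is judged:
By the outcome, as a careful person would: the job done as asked, in the order asked, and still so for the second after the job is handed in, with the robot touching nothing.
It also fails if it takes over 54 s, if anything falls off the work surface, if the arm or the gripper's body presses on something with over 40 N, if the wrist force passes 120 N, or if a joint passes its speed limit or range.

## Working session

There is one attempt and no reset: what is moved stays moved. The work goes in short steps, Python scripts to look and compute and a tool call to move; the robot and the scene stay as the last step left them, time stands still between calls to the robot, and variables do not carry over. Pictures are saved under pics/ and viewed, at most 10 in all, crops included, and the job is handed in when it is done.

Besides the shell and the picture viewer there is one more tool, called after "Emit:" as name(argument=value, ...), one argument or row to a line, values as JSON. move_arm: Moves the arm, as the interface text tells. Its arguments: {"type":"object","properties":{"steps":{"type":"array","items":{"type":"array","items":{"type":"array","items":{"type":"number"}}}}},"required":["steps"]}

```bash
mkdir -p pics; cat > h.py <<'E'
import numpy as np,cv2
from bench import *
def cam(n):
    c=camera_info(n);f=240/np.tan(np.radians(c["vfov"])/2)
    R,_=cv2.Rodrigues(np.array(c["rvec"],float));return f,c["cx"],c["cy"],R,np.array(c["tvec"],float)
def unproj(C,u,v,d):
    f,cx,cy,R,t=C;d=np.asarray(d,float)
    p=np.stack([(np.asarray(u)-cx)/f*d,(np.asarray(v)-cy)/f*d,d],-1);return (p-t)@R
def ray(C,u,v,z):
    f,cx,cy,R,t=C;o=-R.T@t;r=R.T@np.array([(u-cx)/f,(v-cy)/f,1]);return o+r*(z-o[2])/r[2]
def proj(C,p):
    f,cx,cy,R,t=C;q=R@np.asarray(p)+t;return cx+f*q[0]/q[2],cy+f*q[1]/q[2]
E
python3 - <<'E'
from h import *
for n in("scene","top"):
    C=cam(n);im,d=snapshot(n);np.savez(n+".npz",im=im,d=d,f=C[0],cx=C[1],cy=C[2],R=C[3],t=C[4]);cv2.imwrite(f"pics/{n}.png",im[:,:,::-1])
    print(n,C[0],-C[3].T@C[4],C[3].round(2).tolist(),(d>0).mean())
print(get_obs())
E
```

```text
scene 466.6449437484563 [ 1.04978323 -0.55270281  0.85984999] [[0.63, 0.78, 0.02], [0.52, -0.4, -0.75], [-0.57, 0.49, -0.66]] 0.9960774739583333
top 457.9348156897545 [ 0.23542505 -0.03523974  1.15742857] [[0.0, -1.0, -0.0], [-0.99, -0.0, -0.16], [0.16, 0.01, -0.99]] 0.9959147135416667
{'t': 0.1, 'q': array([ 1.0943106 ,  0.60005157, -0.00255232,  1.59999827,  0.00178524,
        0.94289307, -0.07978208]), 'dq': array([-0.00213294, -0.00169711,  0.00082419, -0.00189613, -0.00105971,
       -0.00079657, -0.00214701]), 'effort': array([ 7.18777446e-03, -7.66546011e+01,  1.50250286e+00, -2.52933061e+01,
       -5.23014902e-02,  1.36396117e-02,  3.27103976e-05]), 'eef_pos': array([ 0.28203385, -0.66747277,  0.23185995]), 'ee_rot': array([-3.14024913e+00,  1.09477187e-04,  3.99860845e-01]), 'wrist_force': array([-0.84308775, -0.35726077,  1.27939685]), 'torque': array([0.02019145, 0.0364831 , 0.01277095]), 'gripper_force': 0.0, 'finger_gap': 0.09312592680217356}
```

View pics/scene.png

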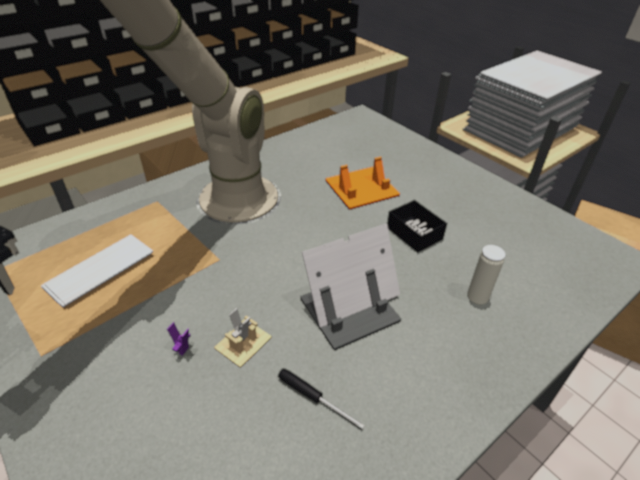

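View pics/top.png

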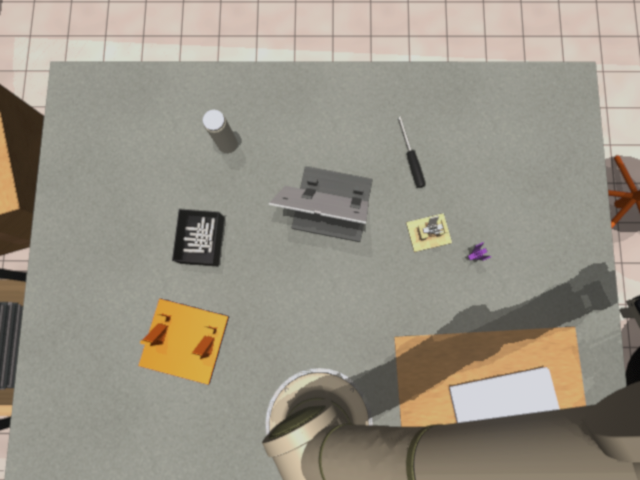

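The scene picture shows the steel clip on its stand at scene (242,325) and top (432,230). The look-alike is a purple clip, scene (178,338) and top (478,253). The panel's edge runs top (270,205)–(368,222), and the notch appears at about scene (350,238) / top (318,215). An orange rack look-alike is at scene (362,185). I choose the grey-steel clip on the plywood stand and check it in a close crop.

```bash
python3 - <<'E'
from h import *
S=np.load("scene.npz");T=np.load("top.npz")
def crop(im,x0,y0,w,h,s):return cv2.resize(im[y0:y0+h,x0:x0+w,::-1],None,fx=s,fy=s,interpolation=cv2.INTER_CUBIC)
a=crop(S["im"],205,295,80,75,5);b=crop(S["im"],295,220,110,75,3.6364);
c=crop(T["im"],400,205,80,60,5);d=crop(T["im"],260,180,120,60,3.3333)
W=lambda x:cv2.copyMakeBorder(x,0,max(0,375-x.shape[0]),0,max(0,400-x.shape[1]),cv2.BORDER_CONSTANT)[:375,:400]
m=np.vstack([np.hstack([W(a),W(b)]),np.hstack([c[:300],W(d)[:300]])])[:600]
m=np.vstack([np.hstack([W(a)[:300],W(b)[:300]]),np.hstack([W(c)[:300],W(d)[:300]])])
cv2.imwrite("pics/c1.png",m)
C=tuple(T[k] for k in("f","cx","cy","R","t"))
v,u=np.mgrid[0:480,0:640];P=unproj(C,u,v,T["d"])
CS=tuple(S[k] for k in("f","cx","cy","R","t"))
PS=unproj(CS,u,v,S["d"])
for n,Q in(("top",P),("scene",PS)):
    # clip stand region
    X=Q.reshape(-1,3)
    print(n,"table z",np.median(Q[300:320,250:300,2]) if n=="top" else "")
    for nm,(p,r) in dict(clip=(C and ray(C,432,230,.05),.07),).items():
        k=np.hypot(*(X[:,:2]-p[:2]).T)<r
        Y=X[k]
        for lo,hi in((.004,.03),(.03,.055),(.055,.075),(.075,.11)):
            y=Y[(Y[:,2]>lo)&(Y[:,2]<hi)]
            if len(y)>3:
                (cx,cy),(w,h),an=cv2.minAreaRect(y[:,:2].astype(np.float32));print(nm,lo,hi,len(y),np.round([cx,cy,w,h,an],4),y.mean(0).round(4))
    e=ray(C,320,212,.165);k=(np.hypot(*(X[:,:2]-e[:2]).T)<.2)&(X[:,2]>.155)&(X[:,2]<.19)
    y=X[k];print(nm,"edge",len(y),y.mean(0).round(4),y[np.argmin(y[:,1])].round(4),y[np.argmax(y[:,1])].round(4),y[:,2].max())
    vx,vy,_,_=cv2.fitLine(y[:,:2].astype(np.float32),cv2.DIST_HUBER,0,.01,.01).ravel();print("dir",vx,vy)
    for col in ():pass
for nm,px in dict(can=(214,119,.15),bin=(199,237,.06),driver=(415,170,.015)).items():print(nm,ray(C,*px).round(3))
print(ray(C,*(318,215),.168))
E
```

```text
top table z -7.329470598339884e-05
clip 0.004 0.03 683 [ 0.4685 -0.2752  0.1291  0.124  77.4296] [ 0.4642 -0.2744  0.0071]
clip 0.03 0.055 238 [ 0.4702 -0.2792  0.0344  0.0666 14.1572] [ 0.4694 -0.2781  0.0486]
clip 0.055 0.075 90 [ 4.70100e-01 -2.77800e-01  3.17000e-02  4.86000e-02  3.99025e+01] [ 0.4732 -0.2767  0.0612]
clip 0.075 0.11 63 [ 0.4706 -0.2779  0.0402  0.0227 12.7545] [ 0.4757 -0.2761  0.0884]
clip edge 360 [0.4837 0.0032 0.1648] [ 0.4677 -0.1049  0.1589] [0.5042 0.1095 0.1661] 0.17317785212214062
dir 0.20236532 0.9793101
scene table z 
clip 0.004 0.03 1044 [ 0.4655 -0.2781  0.1276  0.1308 75.2765] [ 0.4818 -0.2851  0.009 ]
clip 0.03 0.055 323 [ 0.4693 -0.2769  0.036   0.067  13.7164] [ 0.4754 -0.279   0.0467]
clip 0.055 0.075 145 [ 0.472  -0.2816  0.0303  0.054  21.1981] [ 0.4688 -0.2814  0.0633]
clip 0.075 0.11 143 [ 0.4688 -0.2782  0.0437  0.0229 11.7724] [ 0.4662 -0.2787  0.0869]
clip edge 709 [ 0.4836 -0.0024  0.163 ] [ 0.4686 -0.106   0.1569] [0.5044 0.1128 0.1595] 0.1741572199864542
dir 0.19292606 0.9812133
can [0.708 0.246 0.15 ]
bin [0.444 0.294 0.06 ]
driver [ 0.632 -0.246  0.015]
[ 4.74311709e-01 -2.39950843e-04  1.68000000e-01]
```

View pics/c1.png

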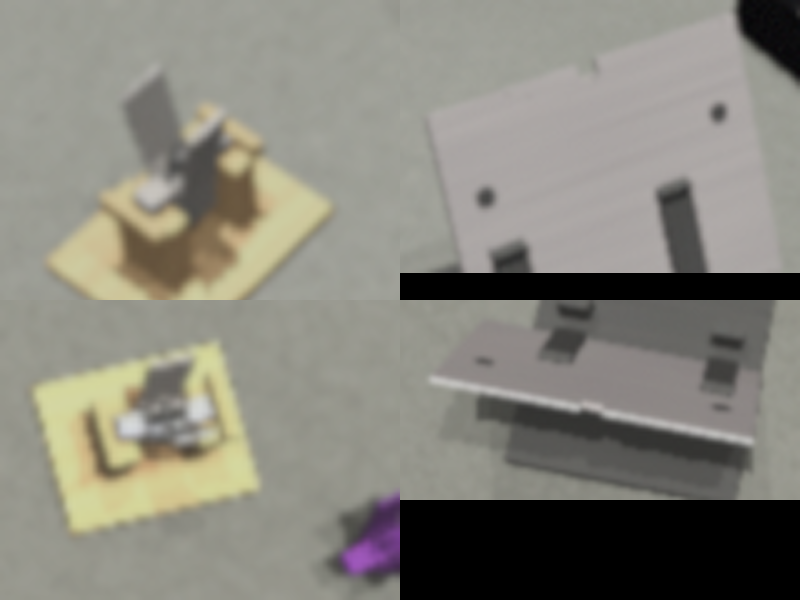

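The crops confirm the grey steel clip on the plywood stand, at about (0.470, -0.278) with yaw ≈13°. Its handles' 40 x 23 mm size fits the description. The notch is in the middle of the panel's edge, at about top (317.6,211.5) and scene (346,238). Now I move above the clip.

Emit:
move_arm(
  steps=[
    [[0,0,80,0.188,0.389,-0.05,1],[0,0,80,0.188,0.389,-0.05,1],[0,0,80,0.188,0.389,-0.05,1],[0,0,80,0.188,0.389,-0.05,1],[0,0,80,0.188,0.389,-0.05,1],[0,0,80,0.188,0.389,-0.05,1],[0,0,80,0.188,0.389,-0.05,1],[0,0,80,0.188,0.389,-0.05,1],[0,0,80,0.188,0.389,-0.05,1],[0,0,80,0.188,0.389,-0.05,1],[0,0,80,0.188,0.389,-0.05,1],[0,0,80,0.188,0.389,-0.05,1]],
  ],
)

```text
t: 1.3
eef_pos: [0.4698, -0.2794, 0.1824]
ee_rot: [-3.141, 0.0, 1.793]
wrist_force: [-0.4, -0.4, 0.8]
finger_gap: 0.0932
gripper_force: 0.0
```

```bash
python3 - <<'E'
from h import *
o=get_obs();print(o["t"],o["q"].round(3).tolist(),o["eef_pos"].round(4),np.degrees(o["ee_rot"]).round(2),o["dq"].round(3))
C=cam("wrist");im,d=snapshot("wrist");print(-C[3].T@C[4],C[3].round(2).tolist())
cv2.imwrite("pics/w1.png",im[:,:,::-1])
v,u=np.mgrid[0:480,0:640];Q=unproj(C,u,v,d);X=Q[d>0]
k=np.hypot(X[:,0]-.470,X[:,1]+.278)<.05;Y=X[k]
for lo,hi in((.04,.049),(.0525,.057),(.06,.08),(.08,.1)):
    y=Y[(Y[:,2]>lo)&(Y[:,2]<hi)]
    if len(y)>3:print(lo,hi,len(y),cv2.minAreaRect(y[:,:2].astype(np.float32)))
print(proj(C,[.47,-.278,.077]))
E
```

```text
1.3 [0.717, 0.479, -0.398, 2.041, 0.29, 0.676, 0.354] [ 0.4698 -0.2794  0.1824] [-179.97    0.    102.76] [ 0.01  -0.003  0.008 -0.001 -0.001 -0.    -0.   ]
[ 0.45328059 -0.20766895  0.33401934] [[0.98, 0.22, -0.0], [0.21, -0.94, 0.27], [0.06, -0.26, -0.96]]
0.04 0.049 910 ((0.4691636860370636, -0.27835172414779663), (0.034079089760780334, 0.06572183966636658), 13.73774242401123)
0.0525 0.057 922 ((0.4681646227836609, -0.2744331955909729), (0.021586399525403976, 0.054131101816892624), 10.247285842895508)
0.06 0.08 540 ((0.4694628119468689, -0.2779160141944885), (0.032742395997047424, 0.022170796990394592), 14.044777870178223)
0.08 0.1 677 ((0.4698103070259094, -0.2779601216316223), (0.04092280566692352, 0.022429797798395157), 13.80925464630127)
(np.float64(319.01188193818194), np.float64(242.27234555922155))
```

View pics/w1.png

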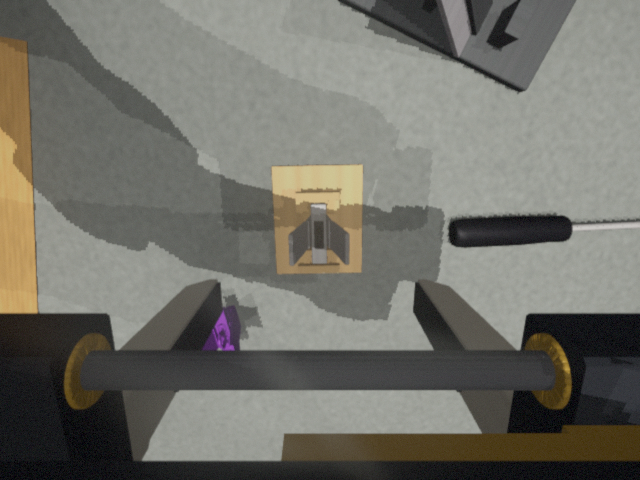

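The wrist view shows the steel clip centred between the fingers at (319,235), with the purple one at (222,330). Measured clip: (0.4696, -0.278), yaw 13.8°. Now I descend and grip.

Emit:
move_arm(
  steps=[
    [[0,0,1,0,0.001,-0.04,1],[0,0,1,0,0.001,-0.08,1],[0,0,1,0,0.001,-0.1,1],[0,0,1,0,0.001,-0.11,1],[0,0,1,0,0.001,-0.11,0],[0,0,1,0,0.001,-0.11,0],[0,0,1,0,0.001,-0.11,0],[0,0,1,0,0.001,-0.11,0],[0,0,1,0,0.001,-0.11,0],[0,0,1,0,0.001,-0.11,0],[0,0,1,0,0.001,-0.11,0],[0,0,1,0,0.001,-0.11,0]],
  ],
)

```text
t: 2.55
eef_pos: [0.4708, -0.2779, 0.0732]
ee_rot: [3.14, 0.001, 1.814]
wrist_force: [-1.0, 0.6, 13.6]
finger_gap: 0.0341
gripper_force: 8.5
```

Emit:
move_arm(
  steps=[
    [[0,0,0,0,0,0,0],[0,0,0,0,0,0,0],[0,0,0,0,0,0,0],[0,0,0,0,0,0,0]],
  ],
)

```text
t: 2.95
eef_pos: [0.4705, -0.2781, 0.0738]
ee_rot: [3.141, 0.001, 1.813]
wrist_force: [-3.0, 0.6, 16.3]
finger_gap: 0.0203
gripper_force: 30.0
```

Emit:
move_arm(
  steps=[
    [[0,0,0,0,0,0.02,0],[0,0,0,0,0,0.05,0],[0,0,0,0,0,0.09,0],[0,0,0,0,0,0.13,0],[0,0,0,0,0,0.17,0],[0,0,0,0,0,0.18,0],[0,0,0,0,0,0.18,0]],
  ],
)

```text
t: 3.65
eef_pos: [0.4706, -0.2782, 0.2539]
ee_rot: [3.14, 0.002, 1.813]
wrist_force: [0.2, 0.5, -1.3]
finger_gap: 0.0202
gripper_force: 30.0
```

```bash
python3 - <<'E'
from h import *
from scipy.spatial.transform import Rotation as Ro
o=get_obs();print(o["t"],o["q"].round(3).tolist(),o["eef_pos"].round(4),np.degrees(o["ee_rot"]).round(2),o["finger_gap"],o["wrist_force"].round(1))
T=np.load("top.npz");C=tuple(T[k] for k in("f","cx","cy","R","t"))
g=cv2.cvtColor(T["im"],cv2.COLOR_RGB2GRAY)
# bright edge line in top picture: per-column centroid of bright strip near expected line
pts=[]
for u in range(272,365):
    v0=203.7+(u-269)*18.3/97.5;r=np.arange(int(v0)-4,int(v0)+6);w=np.clip(g[r,u].astype(float)-190,0,None)
    pts.append((u,(w*r).sum()/w.sum() if w.sum()>20 else np.nan,w.sum()))
pts=np.array(pts);print("cols weak",[(int(a),int(c)) for a,b,c in pts if 300<a<335])
P=np.array([ray(C,u,v,.168) for u,v,_ in pts if np.isfinite(v)])
vx,vy,x0,y0=cv2.fitLine(P[:,:2].astype(np.float32),cv2.DIST_HUBER,0,.001,.001).ravel();print("yaw",np.degrees(np.arctan(-vx/vy)),x0,y0, "at y=0 x",x0-y0*vx/vy)
R0=Ro.from_euler("xyz",o["ee_rot"]);y=-11.4
Rt=Ro.from_euler("z",y,degrees=True)*Ro.from_euler("y",-30,degrees=True)*Ro.from_euler("xyz",[180,0,90],degrees=True)
print("rotvec",np.degrees((Rt*R0.inv()).as_rotvec()).round(1), Rt.as_matrix().round(2).tolist())
im,d=snapshot("wrist");cv2.imwrite("pics/w2.png",im[:,:,::-1])
E
```

```text
3.65 [0.766, 0.392, -0.456, 1.968, 0.231, 0.829, 0.425] [ 0.4706 -0.2782  0.2539] [1.7989e+02 1.4000e-01 1.0388e+02] 0.020245171979913053 [ 0.2  0.5 -1.3]
cols weak [(301, 0), (302, 0), (303, 0), (304, 0), (305, 0), (306, 0), (307, 0), (308, 0), (309, 0), (310, 0), (311, 0), (312, 0), (313, 0), (314, 0), (315, 0), (316, 0), (317, 0), (318, 0), (319, 0), (320, 0), (321, 0), (322, 0), (323, 0), (324, 0), (325, 0), (326, 0), (327, 0), (328, 0), (329, 0), (330, 0), (331, 0), (332, 0), (333, 0), (334, 0)]Traceback (most recent call last):
  File "<stdin>", line 13, in <module>
IndexError: too many indices for array: array is 1-dimensional, but 2 were indexed
```

```bash
python3 - <<'E'
from h import *
from scipy.spatial.transform import Rotation as Ro
o=get_obs()
T=np.load("top.npz");C=tuple(T[k] for k in("f","cx","cy","R","t"))
g=cv2.cvtColor(T["im"],cv2.COLOR_RGB2GRAY)
pts=[]
for u in range(273,363):
    v0=203.7+(u-269)*18.3/97.5;r=np.arange(int(v0)-4,int(v0)+6);w=g[r,u].astype(float);m=w.max();w=np.clip(w-m+25,0,None);pts.append((u,(w*r).sum()/w.sum(),m))
pts=np.array(pts);print([(int(a),round(b,1),int(c)) for a,b,c in pts if 305<a<330])
P=np.array([ray(C,u,v,.168) for u,v,_ in pts])
vx,vy,x0,y0=cv2.fitLine(P[:,:2].astype(np.float32),cv2.DIST_HUBER,0,.001,.001).ravel();print("yaw",np.degrees(np.arctan(-vx/vy)),x0,y0, "at y=0 x",x0-y0*vx/vy)
R0=Ro.from_euler("xyz",o["ee_rot"]);y=np.degrees(np.arctan(-vx/vy))
Rt=Ro.from_euler("z",y,degrees=True)*Ro.from_euler("y",-30,degrees=True)*Ro.from_euler("xyz",[180,0,90],degrees=True)
print("rotvec",np.degrees((Rt*R0.inv()).as_rotvec()).round(1), Rt.as_matrix().round(2).tolist())
im,d=snapshot("wrist");cv2.imwrite("pics/w2.png",im[:,:,::-1])
E
```

```text
[(306, np.float64(210.4), 180), (307, np.float64(210.5), 178), (308, np.float64(210.6), 183), (309, np.float64(210.7), 183), (310, np.float64(210.8), 180), (311, np.float64(211.3), 181), (312, np.float64(211.5), 177), (313, np.float64(211.4), 169), (314, np.float64(210.7), 166), (315, np.float64(210.7), 175), (316, np.float64(210.8), 177), (317, np.float64(211.3), 178), (318, np.float64(211.5), 176), (319, np.float64(211.6), 178), (320, np.float64(212.0), 171), (321, np.float64(213.0), 174), (322, np.float64(213.5), 178), (323, np.float64(213.6), 183), (324, np.float64(213.7), 185), (325, np.float64(213.7), 181), (326, np.float64(214.1), 178), (327, np.float64(214.4), 176), (328, np.float64(214.5), 173), (329, np.float64(214.6), 180)]
yaw -10.971555 0.4775623 -0.011859161 at y=0 x 0.47986138
rotvec [  0.9 -30.1 -24.2] [[0.19, 0.85, 0.49], [0.98, -0.16, -0.1], [0.0, 0.5, -0.87]]
```

View pics/w2.png

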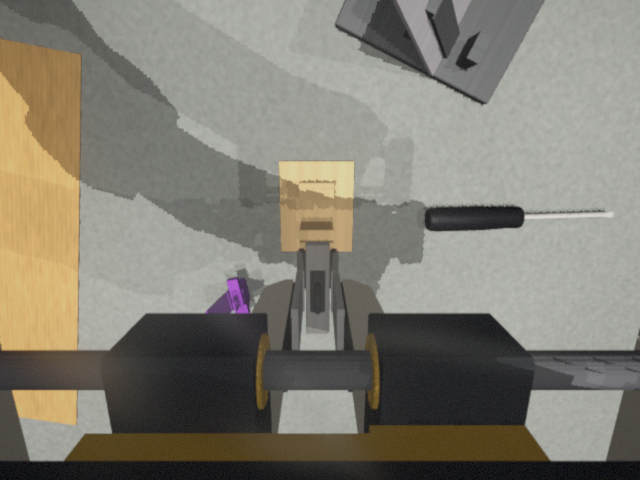

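The wrist view shows the clip squeezed in the fingers, with its bar at (318,290), aligned. Now the staging pose above the notch at about (0.479, 0.002, 0.168), tilted 30°.

Emit:
move_arm(
  steps=[
    [[0.9,-30.1,-24.2,-0.027,0.287,0.05,0],[0.9,-30.1,-24.2,-0.027,0.287,0.05,0],[0.9,-30.1,-24.2,-0.027,0.287,0.05,0],[0.9,-30.1,-24.2,-0.027,0.287,0.05,0],[0.9,-30.1,-24.2,-0.027,0.287,0.05,0],[0.9,-30.1,-24.2,-0.027,0.287,0.05,0],[0.9,-30.1,-24.2,-0.027,0.287,0.05,0],[0.9,-30.1,-24.2,-0.027,0.287,0.05,0],[0.9,-30.1,-24.2,-0.027,0.287,0.05,0],[0.9,-30.1,-24.2,-0.027,0.287,0.05,0]],
  ],
)

```text
t: 4.7
eef_pos: [0.4425, 0.0144, 0.3018]
ee_rot: [2.621, -0.004, 1.389]
wrist_force: [-0.2, -1.2, -0.6]
finger_gap: 0.0204
gripper_force: 30.0
```

```bash
cat > w.py <<'E'
from h import *
import sys
from scipy.spatial.transform import Rotation as Ro
o=get_obs();print(o["t"],o["q"].round(3).tolist(),o["eef_pos"].round(4),o["finger_gap"],o["wrist_force"].round(1))
R0=Ro.from_euler("xyz",o["ee_rot"])
Rt=Ro.from_euler("z",-11.2,degrees=True)*Ro.from_euler("y",-30,degrees=True)*Ro.from_euler("xyz",[180,0,90],degrees=True)
print("rot left",np.degrees((Rt*R0.inv()).as_rotvec()).round(2))
C=cam("wrist");im,d=snapshot("wrist");np.savez("w.npz",im=im,d=d,f=C[0],cx=C[1],cy=C[2],R=C[3],t=C[4])
cv2.imwrite(f"pics/{sys.argv[1]}.png",im[:,:,::-1])
print("notch guess px",proj(C,[.4795,.002,.168]),"TCP px",proj(C,o["eef_pos"]))
E
python3 w.py w3
```

```text
4.7 [0.003, 0.025, -0.353, 2.446, 0.905, 0.333, -1.347] [0.4425 0.0144 0.3018] 0.020350405140050383 [-0.2 -1.2 -0.6]
rot left [-0.26 -0.14 -0.79]
notch guess px (np.float64(276.8901735434643), np.float64(240.71028202155915)) TCP px (np.float64(318.3859534237485), np.float64(308.6647620921945))
```

View pics/w3.png

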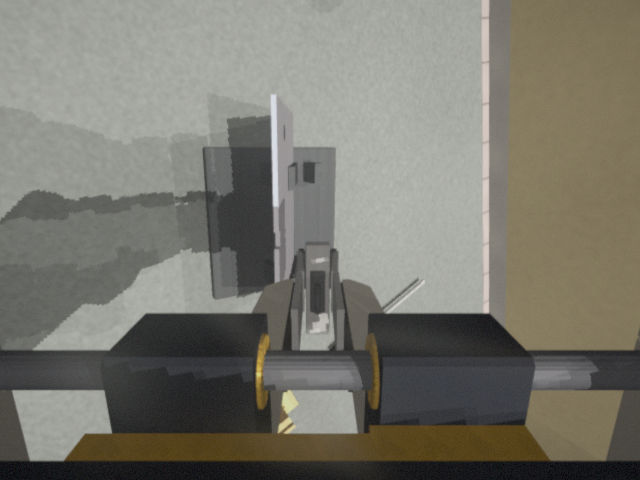

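The view shows the panel's edge as the bright strip at u≈275, rows 97–290, left of the clip (318,290). I measure the edge and notch from this view's depth.

```bash
cat > e.py <<'E'
from h import *
from scipy.spatial.transform import Rotation as Ro
T=np.load("w.npz");C=tuple(T[k] for k in("f","cx","cy","R","t"));d=T["d"]
v,u=np.mgrid[0:480,0:640];E0=np.array([.4795,.002,.168])
Rp=(Ro.from_euler("z",-11.2,degrees=True)*Ro.from_euler("y",-30,degrees=True)).as_matrix()
X=unproj(C,u,v,d)[(d>0)&(u>200)&(u<300)]
q=(X-E0)@Rp   # panel coords
k=(abs(q[:,0])<.015)&(q[:,2]>-.03)&(q[:,2]<.02)
for y0 in np.arange(-.02,.112,.004):
    m=q[k&(abs(q[:,1]-y0)<.002)]
    if len(m):
        s=m[m[:,2]>m[:,2].max()-.006];print(round(y0,3),len(m),"zmax",m[:,2].max().round(4),"x top",s[:,0].min().round(4),s[:,0].max().round(4))
g=cv2.cvtColor(T["im"],cv2.COLOR_RGB2GRAY)
print([(r,int(g[r,268:276].max())) for r in range(200,290,4)])
im=T["im"][90:290,240:330,::-1];cv2.imwrite("pics/w3c.png",cv2.resize(im,None,fx=3,fy=3,interpolation=cv2.INTER_CUBIC))
E
python3 e.py
```

```text
-0.02 39 zmax 0.0008 x top -0.0021 0.0015
-0.016 35 zmax 0.0016 x top -0.0019 0.0014
-0.012 42 zmax 0.0006 x top -0.0025 0.0015
-0.008 56 zmax 0.001 x top -0.0027 0.0015
-0.004 34 zmax -0.0072 x top -0.002 0.0014
0.0 35 zmax -0.0083 x top -0.0026 0.0014
0.004 35 zmax -0.0082 x top -0.0025 0.0014
0.008 31 zmax 0.0014 x top -0.0022 0.0015
0.012 42 zmax 0.0008 x top -0.0021 0.0014
0.016 39 zmax 0.001 x top -0.0022 0.0012
0.02 40 zmax 0.0009 x top -0.002 0.0012
0.024 41 zmax 0.0012 x top -0.0028 0.0014
0.028 43 zmax 0.0009 x top -0.0027 0.0014
0.032 46 zmax 0.0011 x top -0.0027 0.0015
0.036 46 zmax 0.0004 x top -0.0025 0.0015
0.04 46 zmax 0.0011 x top -0.0024 0.0015
0.044 49 zmax 0.0011 x top -0.0024 0.0014
0.048 45 zmax 0.0007 x top -0.0023 0.0015
0.052 46 zmax 0.0008 x top -0.0022 0.0013
0.056 47 zmax 0.0019 x top -0.0021 0.0011
0.06 51 zmax 0.0007 x top -0.0027 0.0015
0.064 48 zmax 0.0023 x top -0.0028 0.0013
0.068 52 zmax 0.0007 x top -0.0027 0.0014
0.072 45 zmax 0.0013 x top -0.0026 0.0013
0.076 50 zmax 0.0014 x top -0.0025 0.0013
0.08 48 zmax 0.0014 x top -0.0024 0.0013
0.084 51 zmax 0.0014 x top -0.0024 0.0013
0.088 46 zmax 0.0006 x top -0.0022 0.0013
0.092 53 zmax 0.0009 x top -0.0029 0.0013
0.096 57 zmax 0.0006 x top -0.0029 0.0013
0.1 55 zmax 0.0014 x top -0.0027 0.0012
0.104 53 zmax 0.0011 x top -0.0026 0.0013
0.108 60 zmax 0.0015 x top -0.0026 0.0013
[(200, 219), (204, 219), (208, 164), (212, 164), (216, 162), (220, 162), (224, 164), (228, 162), (232, 151), (236, 127), (240, 127), (244, 120), (248, 104), (252, 159), (256, 157), (260, 157), (264, 157), (268, 157), (272, 157), (276, 158), (280, 155), (284, 99), (288, 103)]
```

View pics/w3c.png

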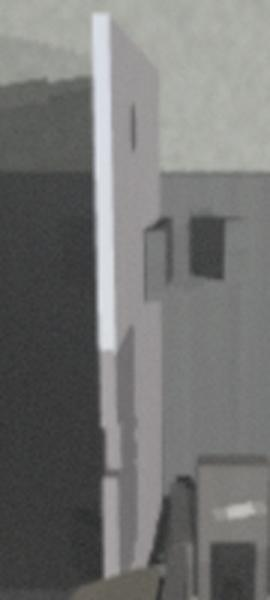

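The crop shows the notch in the edge at about crop (108,470), which is picture (276,247). The depth puts it at panel y≈0.000 with x -0.5 mm and z +1 mm. I check how the clip sits in the hand from the same frame.

```bash
cat > c.py <<'E'
from h import *
from scipy.spatial.transform import Rotation as Ro
T=np.load("w.npz");C=tuple(T[k] for k in("f","cx","cy","R","t"));d=T["d"]
o=get_obs();Rt=Ro.from_euler("xyz",o["ee_rot"]).as_matrix();p=o["eef_pos"]
v,u=np.mgrid[0:480,0:640];X=unproj(C,u,v,d)
q=(X-p)@Rt
k=(d>0)&(abs(q[...,1])<.005)&(abs(q[...,0])<.035)&(q[...,2]>-.03)&(q[...,2]<.05)
for x0 in np.arange(-.032,.034,.004):
    m=q[k&(abs(q[...,0]-x0)<.002)]
    if len(m):print(round(x0,3),len(m),"z min/med/max",np.percentile(m[:,2],[5,50,95]).round(4),"x",m[:,0].min().round(4),m[:,0].max().round(4))
k2=(d>0)&(abs(q[...,0])>.013)&(abs(q[...,0])<.03)&(q[...,2]>.012)&(q[...,2]<.03)&(abs(q[...,1])<.02)
for s in(1,-1):
    m=q[k2&(s*q[...,0]>0)]
    if len(m):print("bar",s,len(m),m.min(0).round(4),m.max(0).round(4))
Rp=(Ro.from_euler("z",-11.2,degrees=True)*Ro.from_euler("y",-30,degrees=True)).as_matrix()
N=np.array([.4795,.002,.168])+Rp@[-.0005,.0003,.0008]
print("notch",N.round(4),"TCP in panel coords",((p-N)@Rp).round(4), "panel axes\n",Rp.T.round(3))
E
python3 c.py
```

```text
-0.02 109 z min/med/max [0.0188 0.0197 0.0207] x -0.0216 -0.018
-0.016 133 z min/med/max [0.0187 0.0196 0.0205] x -0.0179 -0.014
-0.012 142 z min/med/max [0.0186 0.0196 0.0206] x -0.014 -0.01
-0.008 96 z min/med/max [0.0181 0.0193 0.0203] x -0.01 -0.006
-0.004 109 z min/med/max [0.0174 0.0191 0.0202] x -0.006 -0.002
0.0 145 z min/med/max [0.0034 0.0186 0.0201] x -0.002 0.002
0.004 147 z min/med/max [0.0031 0.0186 0.0201] x 0.0021 0.006
0.008 225 z min/med/max [0.0047 0.018  0.0202] x 0.006 0.01
0.012 164 z min/med/max [0.0174 0.0188 0.0202] x 0.01 0.014
0.016 156 z min/med/max [0.0185 0.0195 0.0205] x 0.014 0.018
0.02 163 z min/med/max [0.0184 0.0195 0.0205] x 0.018 0.022
0.024 170 z min/med/max [0.0183 0.0195 0.0205] x 0.022 0.0259
0.028 100 z min/med/max [0.0194 0.0222 0.0261] x 0.026 0.0269
bar 1 902 [ 0.013  -0.0108  0.012 ] [0.0269 0.0098 0.03  ]
bar -1 335 [-0.0216 -0.0063  0.0181] [-0.013   0.0051  0.0212]
notch [0.4787 0.0025 0.1684] TCP in panel coords [0.0339 0.0022 0.1339] panel axes
 [[ 0.85  -0.168  0.5  ]
 [ 0.194  0.981 -0.   ]
 [-0.49   0.097  0.866]]
```

Emit:
move_arm(
  steps=[
    [[0,0,-0.2,0,-0.002,-0.03,0],[0,0,-0.2,0,-0.002,-0.06,0],[0,0,-0.2,0,-0.002,-0.069,0],[0,0,-0.2,0,-0.002,-0.069,0],[0,0,-0.2,0,-0.002,-0.069,0]],
  ],
)

```text
t: 5.25
eef_pos: [0.4413, 0.0061, 0.2305]
ee_rot: [2.627, 0.0, 1.378]
wrist_force: [-0.4, 0.1, -1.1]
finger_gap: 0.0204
gripper_force: 30.0
```

```bash
python3 w.py w4; python3 e.py | awk '$1<=0.03'; python3 c.py
```

```text
5.25 [-0.006, 0.185, -0.374, 2.556, 1.689, 0.331, -2.171] [0.4413 0.0061 0.2305] 0.020378099287540877 [-0.4  0.1 -1.1]
rot left [-0.08 -0.53 -0.17]
notch guess px (np.float64(322.2210806500387), np.float64(252.76537551731246)) TCP px (np.float64(318.43022745354824), np.float64(308.7040192673328))
0.008 4 zmax 0.02 x top -0.0141 -0.0135
-0.024 55 z min/med/max [0.0205 0.0212 0.0219] x -0.024 -0.022
-0.02 120 z min/med/max [0.0199 0.0208 0.0218] x -0.022 -0.018
-0.016 134 z min/med/max [0.0199 0.0208 0.0217] x -0.018 -0.014
-0.012 104 z min/med/max [0.0196 0.0206 0.0219] x -0.0139 -0.01
-0.008 100 z min/med/max [0.0189 0.0203 0.0215] x -0.01 -0.006
-0.004 122 z min/med/max [0.0055 0.02   0.0217] x -0.006 -0.002
0.0 141 z min/med/max [0.0043 0.0199 0.0214] x -0.002 0.002
0.004 170 z min/med/max [0.0052 0.0194 0.0215] x 0.002 0.006
0.008 191 z min/med/max [0.0095 0.0196 0.0215] x 0.006 0.01
0.012 158 z min/med/max [0.0191 0.0208 0.0219] x 0.01 0.014
0.016 145 z min/med/max [0.0199 0.0209 0.0221] x 0.014 0.018
0.02 149 z min/med/max [0.0197 0.0207 0.0218] x 0.018 0.022
0.024 153 z min/med/max [0.0201 0.0215 0.0274] x 0.022 0.0244
bar 1 624 [ 0.0131 -0.0075  0.0193] [0.0244 0.0043 0.0285]
bar -1 431 [-0.024  -0.0073  0.0189] [-0.013   0.0045  0.0227]
notch [0.4787 0.0025 0.1684] TCP in panel coords [-0.0004 -0.0037  0.0731] panel axes
 [[ 0.85  -0.168  0.5  ]
 [ 0.194  0.981 -0.   ]
 [-0.49   0.097  0.866]]
```

Emit:
move_arm(
  steps=[
    [[0,-0.5,-0.2,0.002,0.0035,0.0005,0],[0,-0.5,-0.2,0.006,0.0025,-0.008,0],[0,-0.5,-0.2,0.0114,0.0015,-0.017,0],[0,-0.5,-0.2,0.0114,0.0015,-0.017,0]],
  ],
)

```text
t: 5.7
eef_pos: [0.4545, 0.0077, 0.216]
ee_rot: [2.614, -0.002, 1.373]
wrist_force: [0.0, 0.4, -0.3]
finger_gap: 0.0202
gripper_force: 30.0
```

```bash
python3 w.py w5; python3 c.py|tail -5
```

```text
5.7 [0.076, 0.249, -0.488, 2.557, 1.821, 0.403, -2.319] [0.4545 0.0077 0.216 ] 0.02024976602314923 [ 0.   0.4 -0.3]
rot left [-0.07  0.27  0.11]
notch guess px (np.float64(314.6921468376685), np.float64(268.9254383700848)) TCP px (np.float64(318.3648786829892), np.float64(308.6758246965512))
bar -1 430 [-0.0243 -0.0062  0.0188] [-0.0131  0.0051  0.0224]
notch [0.4787 0.0025 0.1684] TCP in panel coords [0.0022 0.0004 0.0539] panel axes
 [[ 0.85  -0.168  0.5  ]
 [ 0.194  0.981 -0.   ]
 [-0.49   0.097  0.866]]
```

View pics/w5.png

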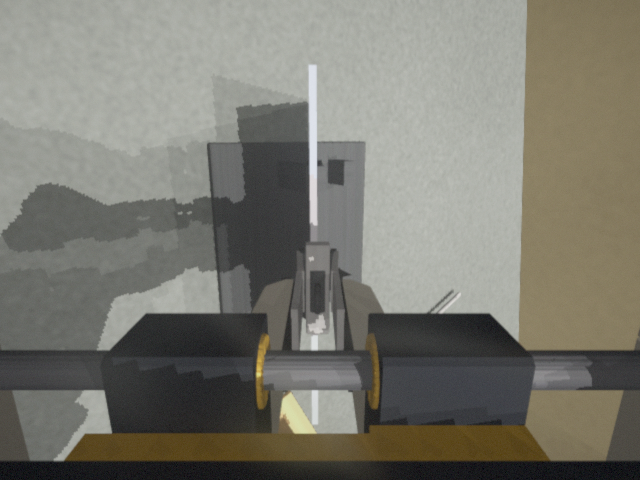

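The view shows the panel edge-on at u≈313, passing under the clip's bar (318). The edge is about 2 mm off-centre and the jaws straddle it. I correct that and descend 15 mm.

Emit:
move_arm(
  steps=[
    [[0,0.2,0.1,0,0,-0.005,0],[0,0.2,0.1,0.003,-0.001,-0.01,0],[0,0.2,0.1,0.0057,-0.0012,-0.014,0],[0,0.2,0.1,0.0057,-0.0012,-0.014,0],[0,0.2,0.1,0.0057,-0.0012,-0.014,0]],
  ],
)

```text
t: 6.25
eef_pos: [0.4602, 0.0073, 0.2025]
ee_rot: [2.615, -0.002, 1.376]
wrist_force: [0.7, -0.3, -0.7]
finger_gap: 0.0205
gripper_force: 30.0
```

```bash
python3 w.py w6; python3 c.py|tail -5|head -2
```

```text
6.25 [0.155, 0.304, -0.591, 2.559, 1.87, 0.462, -2.367] [0.4602 0.0073 0.2025] 0.020527803362309766 [ 0.7 -0.3 -0.7]
rot left [-0.1   0.17 -0.06]
notch guess px (np.float64(318.1196162617123), np.float64(279.2674182048347)) TCP px (np.float64(318.31039698631685), np.float64(308.70289182220426))
bar -1 437 [-0.0242 -0.0064  0.0186] [-0.013   0.005   0.0222]
notch [0.4787 0.0025 0.1684] TCP in panel coords [0.0005 0.0013 0.0392] panel axes
```

Emit:
move_arm(
  steps=[
    [[0,0.2,0,0.001,-0.0015,-0.002,0],[0,0.2,0,0.002,-0.002,-0.004,0],[0,0.2,0,0.003,-0.0022,-0.006,0],[0,0.2,0,0.004,-0.0023,-0.0075,0],[0,0.2,0,0.0048,-0.0023,-0.009,0],[0,0.2,0,0.0048,-0.0023,-0.009,0],[0,0.2,0,0.0048,-0.0023,-0.009,0]],
  ],
)

```text
t: 7.0
eef_pos: [0.465, 0.0051, 0.1935]
ee_rot: [2.619, -0.002, 1.376]
wrist_force: [0.1, -0.1, -1.1]
finger_gap: 0.0206
gripper_force: 30.0
```

```bash
python3 w.py w7; python3 c.py|tail -5|head -2
```

```text
7.0 [0.182, 0.337, -0.62, 2.558, 1.901, 0.489, -2.391] [0.465  0.0051 0.1935] 0.020646739240586326 [ 0.1 -0.1 -1.1]
rot left [-0.12 -0.02 -0.06]
notch guess px (np.float64(318.42473125739093), np.float64(284.3212689061352)) TCP px (np.float64(318.3257844051151), np.float64(308.7212237105772))
bar -1 448 [-0.03   -0.0064  0.0185] [-0.013  0.005  0.03 ]
notch [0.4787 0.0025 0.1684] TCP in panel coords [ 0.0005 -0.      0.0288] panel axes
```

The tooth has passed the edge level without contact, so it is in the notch. I press on gently until contact.

Emit:
move_arm(
  steps=[
    [[0,0,0,0.0005,-0.0001,-0.0009,0],[0,0,0,0.0005,-0.0001,-0.0009,0],[0,0,0,0.001,-0.0002,-0.0017,0],[0,0,0,0.001,-0.0002,-0.0017,0],[0,0,0,0.001,-0.0002,-0.0017,0]],
  ],
)

```text
t: 7.55
eef_pos: [0.466, 0.005, 0.1921]
ee_rot: [2.618, -0.002, 1.377]
wrist_force: [-3.5, 0.8, 4.8]
finger_gap: 0.0205
gripper_force: 30.0
```

Emit:
move_arm(
  steps=[
    [[0,0,0,0.0005,-0.0001,-0.0009,0],[0,0,0,0.001,-0.0002,-0.0017,0],[0,0,0,0.001,-0.0002,-0.0017,0]],
  ],
)

```text
t: 7.85
eef_pos: [0.4663, 0.005, 0.1915]
ee_rot: [2.616, -0.001, 1.378]
wrist_force: [-19.1, 2.4, 34.4]
finger_gap: 0.0203
gripper_force: 30.0
```

```bash
python3 w.py w8; cat > s.py <<'E'
from h import *
from scipy.spatial.transform import Rotation as Ro
T=np.load("w.npz");C=tuple(T[k] for k in("f","cx","cy","R","t"));d=T["d"]
v,u=np.mgrid[0:480,0:640];N=np.array([.4787,.0025,.1684])
Rp=(Ro.from_euler("z",-11.2,degrees=True)*Ro.from_euler("y",-30,degrees=True)).as_matrix()
q=((unproj(C,u,v,d)-N)@Rp)[(d>0)]
for y0 in np.arange(-.036,.08,.004):
    m=q[(abs(q[:,0])<.003)&(abs(q[:,1]-y0)<.002)&(abs(q[:,2])<.04)]
    if len(m)>5:print(round(y0,3),len(m),np.percentile(m[:,2],[10,50,90]).round(4))
E
python3 s.py
```

```text
7.85 [0.187, 0.346, -0.629, 2.559, 1.915, 0.501, -2.403] [0.4663 0.005  0.1915] 0.02027279214108414 [-19.1   2.4  34.4]
rot left [-0.03  0.14 -0.17]
notch guess px (np.float64(318.2017093940237), np.float64(286.33786058980803)) TCP px (np.float64(318.379173889506), np.float64(308.7718877995097))
-0.036 39 [-0.0019 -0.001  -0.0001]
-0.032 48 [-0.0018 -0.0011 -0.0005]
-0.028 25 [-0.0016 -0.001  -0.0002]
-0.024 26 [0.006  0.0063 0.0072]
-0.02 77 [0.0059 0.0066 0.0073]
-0.016 78 [0.006  0.0066 0.0075]
-0.012 55 [0.0063 0.0069 0.0077]
-0.008 43 [0.0071 0.0079 0.0086]
-0.004 70 [0.0073 0.008  0.0221]
-0.0 96 [0.0071 0.0216 0.0231]
0.004 119 [0.0074 0.0192 0.0222]
0.008 138 [0.0073 0.0083 0.0176]
0.012 102 [0.006  0.0071 0.0081]
0.016 94 [0.0059 0.0067 0.0075]
0.02 91 [0.0059 0.0068 0.0076]
0.024 131 [-0.0013  0.0048  0.007 ]
0.028 61 [-0.0019 -0.0011 -0.0003]
0.032 61 [-0.0017 -0.001  -0.0002]
0.036 66 [-0.002  -0.0011 -0.0003]
0.04 63 [-0.0019 -0.0008 -0.0002]
0.044 71 [-0.002  -0.001  -0.0001]
0.048 71 [-0.0023 -0.0012 -0.0004]
0.052 73 [-0.0018 -0.0011 -0.0002]
0.056 78 [-0.0021 -0.0013 -0.0005]
0.06 75 [-0.0018 -0.001  -0.0003]
0.064 81 [-0.0018 -0.0012 -0.0005]
0.068 78 [-0.0021 -0.0011 -0.0006]
0.072 74 [-0.0021 -0.0011 -0.0002]
0.076 81 [-0.0018 -0.0012 -0.0005]
```

View pics/w8.png

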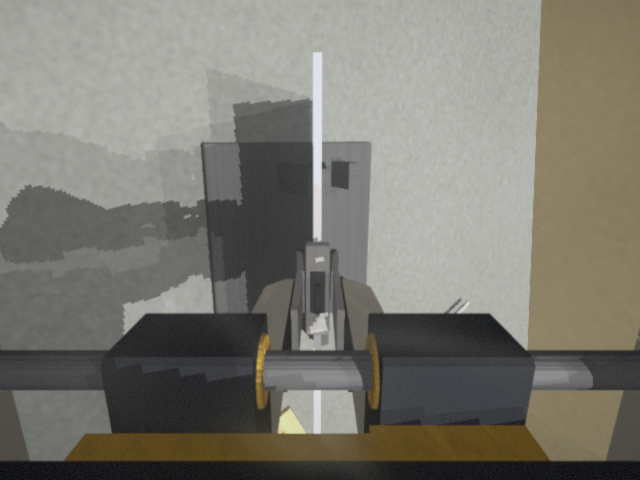

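The bar's top is 7.7 mm above the edge on both sides of the clip, so the 8 mm bar is flush and fully home. I back off the pressure slightly and let go.

Emit:
move_arm(
  steps=[
    [[0,0,0,-0.0004,0.0001,0.0007,0],[0,0,0,-0.0004,0.0001,0.0007,0],[0,0,0,-0.0004,0.0001,0.0007,0.35],[0,0,0,-0.0004,0.0001,0.0007,0.5],[0,0,0,-0.0004,0.0001,0.0007,0.7],[0,0,0,-0.0004,0.0001,0.0007,0.9],[0,0,0,-0.0004,0.0001,0.0007,0.9],[0,0,0,-0.0004,0.0001,0.0007,0.9],[0,0,0,-0.0004,0.0001,0.0007,0.9],[0,0,0,-0.0004,0.0001,0.0007,0.9]],
  ],
)

```text
t: 8.9
eef_pos: [0.4667, 0.0049, 0.1909]
ee_rot: [2.618, -0.002, 1.376]
wrist_force: [-0.3, -0.9, -0.1]
finger_gap: 0.08
gripper_force: 0.0
```

Emit:
move_arm(
  steps=[
    [[0,0,0,-0.005,0.001,0.0087,0.9],[0,0,0,-0.01,0.002,0.0173,0.9],[0,0,0,-0.0147,0.003,0.026,0.9],[0,0,0,-0.0196,0.004,0.0346,0.9],[0,0,0,-0.0245,0.005,0.0433,0.9],[0,0,0,-0.03,0.006,0.06,0.9],[0,0,0,-0.03,0.006,0.09,0.9],[0,0,0,-0.03,0.006,0.12,0.9],[0,0,0,-0.03,0.006,0.12,0.9]],
  ],
)

```text
t: 9.8
eef_pos: [0.4365, 0.0102, 0.3087]
ee_rot: [2.619, -0.0, 1.375]
wrist_force: [-0.1, -0.2, -0.6]
finger_gap: 0.0835
gripper_force: 0.0
```

```bash
python3 w.py w9; python3 s.py | awk '$1<=0.04'; python3 - <<'E'
from h import *
s=snapshot("scene")[0];w=np.load("w.npz")["im"]
a=cv2.resize(s[190:340,270:420,::-1],(400,400),interpolation=cv2.INTER_CUBIC);b=cv2.resize(w[:,:,::-1],(400,300))
cv2.imwrite("pics/f.png",np.hstack([a,cv2.copyMakeBorder(b,0,100,0,0,cv2.BORDER_CONSTANT)]))
E
```

```text
9.8 [0.187, 0.012, -0.532, 2.437, 0.865, 0.352, -1.309] [0.4365 0.0102 0.3087] 0.0835060665241529 [-0.1 -0.2 -0.6]
rot left [-0.01 -0.03 -0.01]
notch guess px (np.float64(278.5568179354917), np.float64(230.60064150635054)) TCP px (np.float64(318.38683442106526), np.float64(308.71002605277005))
-0.036 35 [-0.0247 -0.0015 -0.0006]
-0.032 32 [-0.0078 -0.0014 -0.0003]
-0.028 22 [-0.0019 -0.0009 -0.0002]
-0.024 13 [0.0068 0.0074 0.0079]
-0.02 36 [0.0063 0.0072 0.008 ]
-0.016 38 [0.0063 0.0072 0.0081]
-0.012 29 [0.0069 0.0076 0.0084]
-0.008 19 [0.0079 0.0086 0.0098]
-0.004 35 [0.0081 0.0148 0.0225]
-0.0 41 [0.0079 0.0114 0.024 ]
0.004 49 [0.0078 0.0189 0.0228]
0.008 51 [0.0074 0.0086 0.0166]
0.012 40 [0.0069 0.0077 0.0085]
0.016 39 [0.0065 0.0074 0.0082]
0.02 41 [-0.0305  0.0073  0.0082]
0.024 62 [-0.0228  0.0001  0.0074]
0.028 45 [-0.029  -0.0024 -0.0004]
0.032 44 [-0.031  -0.0022 -0.0005]
0.036 49 [-0.0287 -0.0017 -0.    ]
0.04 47 [-0.0284 -0.0022 -0.0009]
```

View pics/f.png

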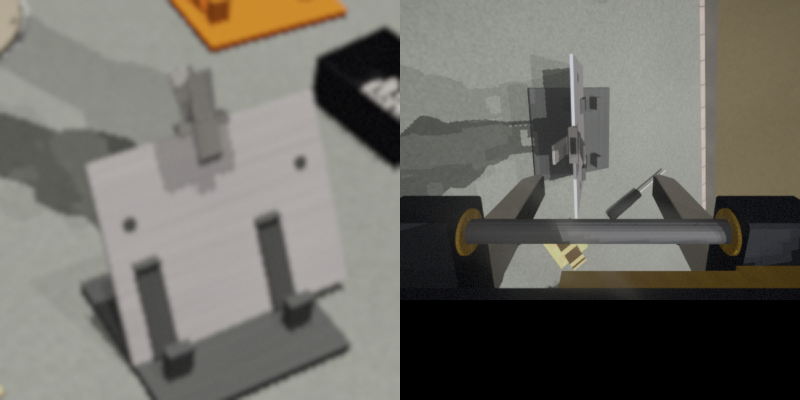

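The picture shows the clip standing on the panel's edge, jaws on both faces, at left picture (205,125). The bar's top is still about 8 mm above the edge, and the bin, screwdriver and rack are where they were. I hand the job in.

```bash
python3 -c "
from bench import *
print(close_job())"
```

```text
the job is handed in; nothing more can be done
None
```

The steel clip grips the panel by itself, tooth in the notch and bar flush on the edge to within about 1 mm; the job took about 10 s, the arm only ever touched the clip, and it was handed in with no verdict shown.

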